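Hang the draining basket and hold the lid over the pan

ROBOT

A 6-joint arm with a two-finger parallel gripper is mounted at the origin on a cart in front of the work surface, level with it; the furniture and walls round the work are solid. World frame = base frame: x ahead of the robot, y to its left, z up, the work surface at z = 0. Lengths are in m, angles in degrees, forces in N, time in s.
With the tool pointing down it reaches from about 0.35 to 0.875 m from the base axis. Payload 4.2 kg.
Tool frame: the origin (TCP) lies on the front face of the gripper's body, between the roots of the fingers; the fingertips stand 70 mm ahead of it and the grasp point (between the pads) lies 51 mm ahead of it (r.nose_length is the distance from the TCP to the fingertips, in m); z points along the fingers, y is the direction in which the jaws open and shut (so a half turn about z gives the same grasp; the last joint's range is limited). The gripper opens to 87 mm and grips with 3 to 60 N. Pads are 19 mm wide; open, the fingers measure 117 mm over their backs; the gripper's body (75 mm by 190 mm) begins 51 mm behind the grasp point.
Start: joints at [82.139, 22.042, 0.453, 0, -68.411, -14.817], TCP at [0.241, 0.577, 0.292] pointing down, gripper open.
Joint ranges: [-179.83, 179.83], [-69.29, 118.12], [-61.27, 80.66], [-181.25, 117.63], [-171.15, -9.14], [-177.46, 177.46]. Speed limits (degrees/s): [159.86, 159.86, 180, 180, 180, 180].

INTERFACE

Orientations are given as a 3x3 rotation matrix whose columns are the frame's x, y, z axes.
In Python, from station import telemetry, capture, order, r gives the robot as it stands.
- The arm moves only by the tool drive_tool, never from a script. Its argument "series" is a list of rows, each a list of 4 numbers: the shift along the tool's x, y, z as a fraction of full scale, then the turn about the tool's z as a fraction of full scale. In form: [[dx, dy, dz, turn], ...]. A call has 1 to 10 rows; each row is the pose to reach, as a shift and turn from the pose commanded when the call began, along the tool's axes at that moment; what a row does not reach only later rows make up. Full scale, the value 1, is 0.12 m for a shift and 2 rad for a turn. A row lasts 1/8 s, in which the tool goes at most 62.5 mm and 10.7 degrees, less where a joint would pass 70% of its speed; a pose out of reach is approached as far as the arm can. A call with a number of a shift or a turn outside -1 to 1 is refused whole. A call with a gripper value outside its range is refused whole. "fingers" is the finger opening in mm, from 0 to 87, set as the call begins (left out, the last holds). The fingers move at their own pace and stop on an object; the grip force is fixed at half the most. Time passes only in rows, so rows that repeat a pose let the fingers close. It gives the time, the measured TCP pose, the force and the opening at its end, in the units of the state.
- telemetry.sense(): the state, without advancing time (a new reading comes with each control period).
- capture(name): name is "side" or "top"; returns a dict with "color" (480x640x3 uint8, blue, green, red), "fx", "fy", "cx", "cy" (pixels), "eye" and "attitude" of the camera in the world. Camera axes: x right, y up, looking along -z (the intrinsics and any distortion apply to the point x, -y, -z); pixel columns grow to the right and rows downward; lengths in m; the calibration is good to about 2 mm. A picture is of the moment at which its call begins. There is no depth.
- order.finish_job(): hands the job in, once; it reports no verdict.
The state is a dict: "time_s": time; "joints": joint angles; "joint_velocities": joint speeds; "effort": joint torques, N m; "tcp_pos": TCP position; "ee_rot": TCP orientation; "wrist_force": force on the tool from outside, world axes, zero at the start; "moment": the same for the moment, N m; "gripper_width": opening from 0.0 (shut) to 1.0 (fully open).
Only numpy, scipy, OpenCV 4.12 (cv2) and the standard library are available. Lean on these libraries where they do the work, as an engineer would, in place of code of your own. Each camera call takes 0.05 s, during which the arm holds its last target. There are 200 camera calls.

TASK

Lift the wire draining basket out of the pan and hang it by its arch handle on the hook of the drip stand. Then take the pan's lid by its knob, carry it over the row of jars without disturbing them, and stop with it level and centred about 15 mm above the pan's rim, never letting it touch the pan. Finish while still holding the lid there in the gripper, and leave the pan and everything else where it stands.

Things in the scene. Friction and masses are not known exactly. Their poses are not given: they have to be found in the camera images.
- pan: steel saucepot standing on the hob (a glass plate 6 mm above the worktop), loose, about 0.9 kg: round, 148 mm outside diameter, 142 mm inside, rim 80 mm above its underside, floor 5 mm thick; two loop handles at +x and -x of its own frame reach to 104 mm from its axis, 65 mm up. Origin: centre of its underside, z up
- pan_rim (a point): centre of the pan's mouth, at the height of its rim (80 mm above the pan's underside)
- basket: round steel wire basket standing in the pan, loose, about 0.22 kg: 105 mm diameter, rim 55 mm up, with a stiff arch of 6 mm wire, 100 mm wide, in its own y-z plane: underside of the arch 140 mm up, top 146 mm. On the arch stands a wooden square grip, 22 x 22 mm, 36 mm tall (146 to 182 mm up), its faces square to the basket's x and y. Origin: centre of the underside, z up
- basket_grip (a point): point in the middle of the basket's wooden square grip, 164 mm above its underside, axes as the basket's
- basket_arch (a point): underside of the middle of the basket's arch, the part that rests on the hook, 140 mm above its underside
- hook_stand: steel drip stand, fixed. From the top (210 mm) of a post at the stand's own +x, 95 mm from the saddle, an 8 mm bar slopes down to the saddle, then turns up to an open end 28 mm beyond it, 22 mm higher than the saddle. Open end points to -x of the stand, roughly to the robot; bar in the x-z plane; free space under it. Origin: on the hob right under the saddle, z up
- hook_saddle (a point): lowest place of the hook, on top of the bar, 194 mm above the hob: the arch's underside rests here when hung, with the arch's plane across the bar
- lid: round steel lid lying flat, knob up, on the dark glass chopping board (8 mm thick), loose, about 0.28 kg: 156 mm diameter, flat underside, low dome 16 mm high; on a thin stem in the middle a round wooden knob, 32 mm diameter, from 25 to 53 mm above the underside. Origin: centre of its underside, z up
- lid_knob (a point): centre of the lid's knob, 39 mm above the lid's underside
- row_jar_a: glass spice jar with a screw cap, 45 mm diameter, 106 mm tall, one of the row of four between the lid and the pan; do not disturb. Origin: centre of underside
- row_jar_b: glass spice jar like the others, 45 x 106 mm, in the row; do not disturb. Origin: centre of underside
- row_jar_c: glass spice jar like the others, 45 x 106 mm, in the row; do not disturb. Origin: centre of underside
- row_mill: small salt shaker, 44 mm diameter, 90 mm tall, in the row; do not disturb. Origin: centre of underside
- timer: round kitchen timer, 62 mm diameter, 48 mm tall, at the left end of the hob; do not disturb. Origin: centre of underside
- mug: plain mug, 88 mm diameter, 95 mm tall, with a handle, at the right front; do not disturb. Origin: under its middle

How it is judged (in metres and radians):
On the way, in this order (a step that is already met when the one before it is completed fails the run):
1. the basket hangs by its arch from the hook, clear of pan and hob, let go by the gripper (distance between basket_arch and hook_saddle below 0.02 m and contact force between basket and hook_stand above 0.3 N and contact force between basket and the arm below 0.05 N and height (world z) of basket above 0.03 m and angle between basket's own z axis and vertical below 0.4 rad), for 0.2 s.
2. then the lid is lifted off the board in the gripper (contact force between lid and the fingers above 1 N and height (world z) of lid above 0.04 m), for 0.1 s.
At the end, for the whole second after the job is handed in: the lid is held still in the gripper, level within 7 degrees, centred on the pan within 15 mm, underside 5 to 30 mm above the rim, not touching the pan; the basket hangs, let go, with its arch within 20 mm of the hook's saddle; the pan stands upright within 30 mm of its start (horizontal distance between lid and pan_rim below 0.015 m and z of lid in the frame of pan_rim between 0.005 and 0.03 m and angle between lid's own z axis and vertical below 0.12 rad and linear speed of lid below 0.02 m/s and contact force between lid and the fingers above 1 N and contact force between lid and pan below 0.05 N and distance between basket_arch and hook_saddle below 0.02 m and contact force between basket and the arm below 0.05 N and height (world z) of basket above 0.03 m and angle between basket's own z axis and vertical below 0.4 rad and distance of pan from where it was at the start of the episode below 0.03 m and angle between pan's own z axis and vertical below 0.1 rad); the arm keeps its last pose, push and grip.
It fails at once if the lid touches the pan (contact force between lid and pan above 1 N).
It fails at once if a jar or the shaker of the row is knocked or shifted by more than 2 cm (distance of any of row_jar_a, row_jar_b, row_jar_c, row_mill from where it was at the start of the episode above 0.02 m or angle between any of row_jar_a, row_jar_b, row_jar_c, row_mill's own z axis and vertical above 0.4 rad).
It fails at once if another bystander (timer or mug) is shifted by more than 3 cm (distance of any of timer, mug from where it was at the start of the episode above 0.03 m).
It fails at once if the pan is pushed more than 4 cm (distance of pan from where it was at the start of the episode above 0.04 m).
It also fails if it takes over 58 s, if anything falls off the work surface, if the arm or the gripper's body presses on something with over 40 N, if the wrist force passes 120 N, or if a joint passes its speed limit or range.

## Working session

There is one attempt and no reset: what is moved stays moved. The work goes in short steps, Python scripts to look and compute and a tool call to move; the robot and the scene stay as the last step left them, time stands still between calls to the robot, and variables do not carry over. Pictures are saved under pics/ and viewed, about 8 in all and at most 12, crops included, and the job is handed in when it is done.

Besides the shell and the picture viewer there is one more tool, called after "Emit:" by a JSON object that holds its "op" and its "data", one argument or row to a line. drive_tool: Moves the arm, as the interface text tells. Shift numbers are shares of 0.12 m and turn numbers shares of 2 rad, none past 1 either way. Its arguments: {"type":"object","properties":{"series":{"type":"array","items":{"type":"array","items":{"type":"number","minimum":-1,"maximum":1}}},"fingers":{"type":"number"}},"required":["series"]}

```bash
mkdir -p pics; ls
python3 - <<'E'
from station import telemetry, capture, order, r
import cv2
print(telemetry.sense())
for n in("side","top"):
    c=capture(n); cv2.imwrite(f"pics/{n}0.png",c["color"])
    print(n,{k:v for k,v in c.items() if k!="color"})
E
```

```text
pics
{'time_s': 0.0, 'joints': array([ 8.21401770e+01,  2.20928217e+01,  3.78154180e-01, -2.91753920e-02,
       -6.84111453e+01, -1.48147346e+01]), 'joint_velocities': array([-0.00871964,  0.0170947 ,  0.04304343, -0.04207508,  0.08532092,
       -0.0127895 ]), 'effort': array([ 1.73735876e-03, -3.90670109e+01,  1.87409753e+01,  4.21989307e+00,
        1.10375145e-02, -1.74641277e-04]), 'tcp_pos': array([0.24075482, 0.57627223, 0.29112614]), 'ee_rot': array([[ 9.22636959e-01, -3.85668836e-01, -7.69312376e-04],
       [-3.85669589e-01, -9.22634551e-01, -2.11042380e-03],
       [ 1.04130513e-04,  2.24385539e-03, -9.99997477e-01]]), 'wrist_force': array([ 0.08190532,  0.52010286, -0.70964625]), 'moment': array([-0.02665446,  0.02601987,  0.01493995]), 'gripper_width': 0.9998165478344663}
side {'fx': 493.4464846005691, 'fy': 493.4464846005691, 'cx': 321.57957340866744, 'cy': 237.1040112055346, 'eye': array([0.16100285, 1.28533752, 0.83385846]), 'attitude': array([[-0.95727993,  0.14792954, -0.24845924],
       [-0.28857043, -0.43374858,  0.85357441],
       [ 0.01850003,  0.88880764,  0.4579069 ]])}
top {'fx': 443.02345587200483, 'fy': 443.02345587200483, 'cx': 316.7072440438447, 'cy': 237.61267623158224, 'eye': array([ 0.10601471, -0.16214464,  1.55165434]), 'attitude': array([[ 0.36285359,  0.89150354, -0.27121708],
       [-0.93184039,  0.34611792, -0.10897646],
       [-0.00327981,  0.29227353,  0.95632914]])}
```

View pics/side0.png

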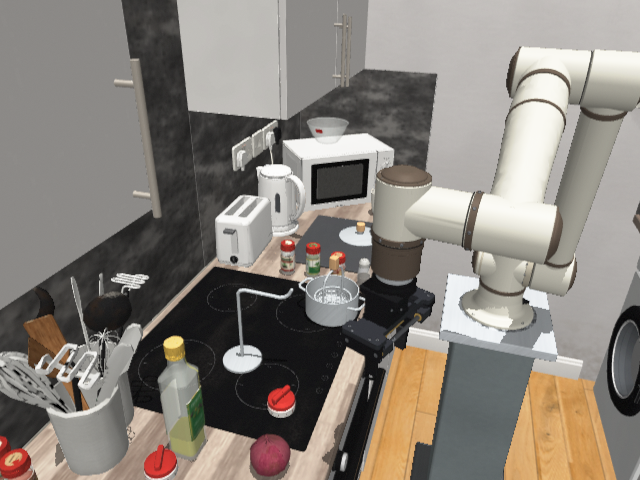

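View pics/top0.png

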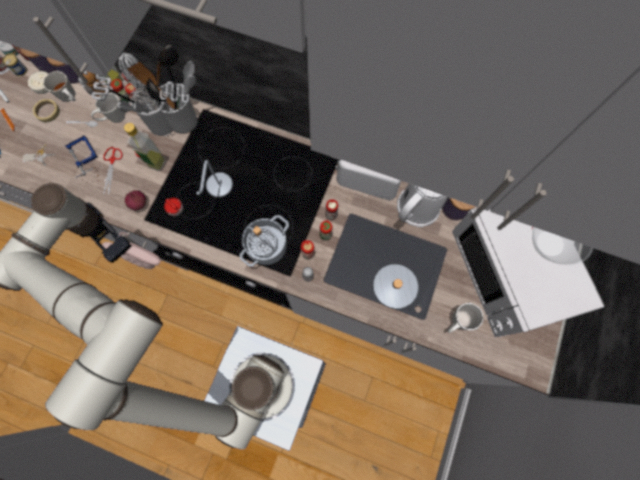

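Side view: hook with its saddle near (278,297), pan at (332,298), grip at (335,264), lid knob at (360,228), partly beside the arm. Top view: pan at (265,240), grip at (257,231), stand base at (218,184), jars at (331,209), (326,229) and (307,248), shaker at (307,273), lid knob at (398,284).

```bash
cat > h.py <<'E'
import numpy as np, cv2
from station import telemetry, capture, order, r
def ray(c,p):
    d=np.array([(p[0]-c["cx"])/c["fx"],-(p[1]-c["cy"])/c["fy"],-1.0]); d=np.asarray(c["attitude"])@d
    return np.asarray(c["eye"]),d/np.linalg.norm(d)
def plane(c,p,z):
    o,d=ray(c,p); return o+d*(z-o[2])/d[2]
def tri(c1,p1,c2,p2):
    o1,d1=ray(c1,p1);o2,d2=ray(c2,p2)
    s=np.linalg.lstsq(np.c_[d1,-d2],o2-o1,rcond=None)[0]
    a,b=o1+s[0]*d1,o2+s[1]*d2
    return (a+b)/2,np.linalg.norm(a-b)
def proj(c,X):
    v=np.asarray(c["attitude"]).T@(np.asarray(X)-c["eye"]); return np.array([c["cx"]+c["fx"]*v[0]/-v[2],c["cy"]-c["fy"]*v[1]/-v[2]])
def crop(c,x,y,w,h,k,name):
    cv2.imwrite("pics/"+name,cv2.resize(c["color"][y:y+h,x:x+w],None,fx=k,fy=k,interpolation=cv2.INTER_CUBIC))
def blobs(c,lo,hi,box,mn=8):
    x,y,w,h=box; hsv=cv2.cvtColor(c["color"][y:y+h,x:x+w],cv2.COLOR_BGR2HSV)
    m=cv2.inRange(hsv,lo,hi); n,l,s,ce=cv2.connectedComponentsWithStats(m)
    return [(ce[i]+[x,y],s[i]) for i in range(1,n) if s[i][4]>=mn]
E
python3 - <<'E'
from h import *
s=capture("side");t=capture("top")
crop(t,180,150,170,140,4,"t1.png"); crop(s,220,225,190,150,4,"s1.png")
np.set_printoptions(precision=4,suppress=True)
for n,c,box in(("top",t,(180,150,250,160)),("side",s,(220,220,170,200))):
    for b in blobs(c,(8,90,120),(22,255,255),box): print(n,"wood",b)
    for b in blobs(c,(0,150,90),(7,255,255),box): print(n,"red",b)
E
```

```text
top wood (array([325.25, 226.85]), array([143,  73,   7,   7,  20], dtype=int32))
top wood (array([256.641 , 229.8974]), array([74, 76,  7,  8, 39], dtype=int32))
top wood (array([307.5116, 246.186 ]), array([124,  93,   8,   7,  43], dtype=int32))
top wood (array([216.295 , 295.1652]), array([   0,  118,  109,   42, 2373], dtype=int32))
top wood (array([397.3333, 283.451 ]), array([214, 130,   8,   8,  51], dtype=int32))
top red (array([330.9348, 206.7391]), array([147,  50,  11,  12,  46], dtype=int32))
top red (array([325.4028, 228.0972]), array([140,  71,  12,  13,  72], dtype=int32))
top red (array([306.5914, 246.6667]), array([121,  90,  13,  14,  93], dtype=int32))
side wood (array([360.4507, 226.0845]), array([137,   2,   8,  10,  71], dtype=int32))
side wood (array([312.5455, 244.    ]), array([91, 23,  6,  4, 11], dtype=int32))
side wood (array([334.6818, 262.0455]), array([109,  32,  13,  23, 176], dtype=int32))
side wood (array([385.0493, 402.2493]), array([157, 150,  13,  50, 345], dtype=int32))
side red (array([286.9806, 246.1845]), array([ 61,  20,  14,  11, 103], dtype=int32))
side red (array([312.6441, 248.6186]), array([ 86,  23,  14,  11, 118], dtype=int32))
side red (array([333.25  , 253.1667]), array([111,  32,   6,   4,  12], dtype=int32))
side red (array([341.5185, 257.8333]), array([118,  32,   7,  12,  54], dtype=int32))
side red (array([281.0645, 398.3624]), array([ 48, 164,  27,  27, 527], dtype=int32))
```

View pics/t1.png

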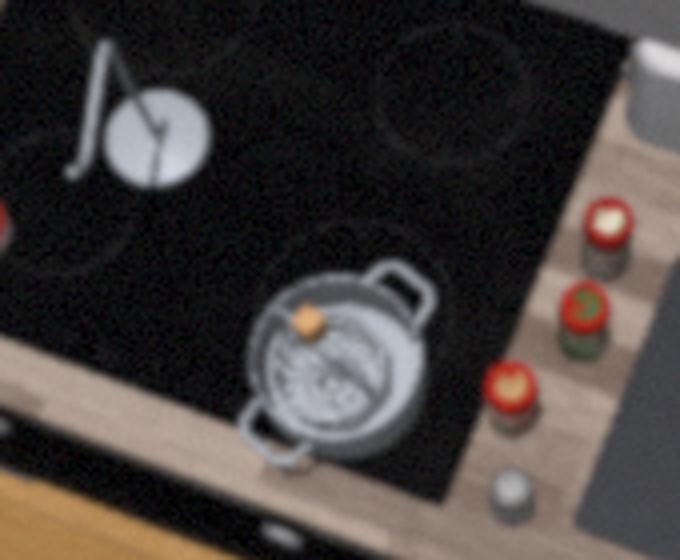

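View pics/s1.png

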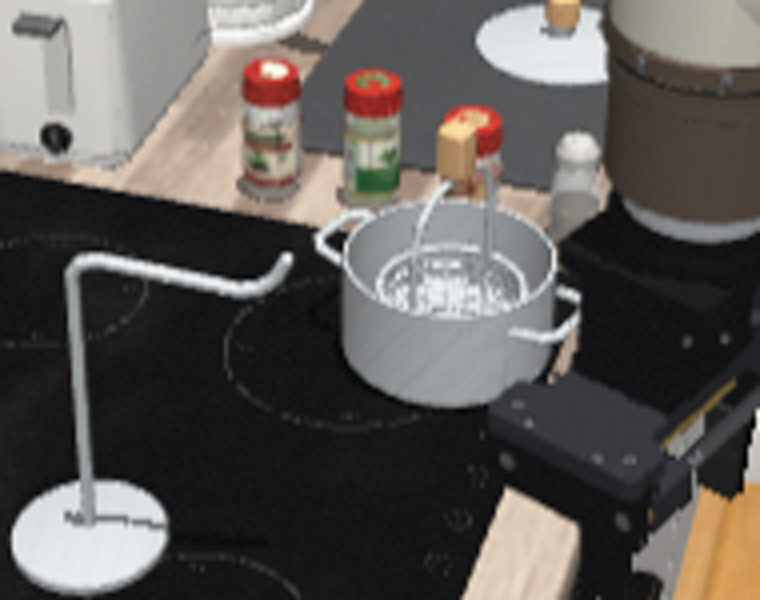

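Top crop: hook tip (72,171), post top (103,45), grip top (309,322), pan handles (415,285) and (265,440). The arch runs from upper left to lower right. Side crop: saddle (243,292), tip (288,258), post top (80,262), grip (457,151), pan rim x 343–557, y 200–318.

Run:
```python
from h import *
np.set_printoptions(precision=4,suppress=True)
s=capture("side");t=capture("top")
T=lambda x,y:((x+.5)/4-.5+180,(y+.5)/4-.5+150); S=lambda x,y:((x+.5)/4-.5+220,(y+.5)/4-.5+225)
print("grip",tri(t,(256.641,229.9),s,S(457,151)))
print("tip",tri(t,T(72,171),s,S(288,258)), "plane z .222",plane(t,T(72,171),.220),plane(s,S(288,258),.22))
print("posttop",tri(t,T(103,45),s,S(80,262)))
print("saddle s",plane(s,S(243,292),.2),"t",plane(t,T(83,160),.2))
print("base t",plane(t,T(158,138),.01),"s",plane(s,S(88,537),.01))
print("knob",tri(t,(397.33,283.45),s,(360.45,226.08)),plane(t,(397.33,283.45),.061),plane(s,(360.45,226.08),.047))
for p in((415,285),(265,440)): print("handle",plane(t,T(*p),.071))
print("handles s",plane(s,S(330,232),.071),plane(s,S(563,318),.071))
print("rim s extremes",[plane(s,S(*p),.086) for p in((343,258),(557,262),(450,200),(450,318))])
print("arch dir",plane(t,T(285,310),.13),plane(t,T(378,392),.08))
for b in((330.93,206.74),(325.4,228.1),(306.6,246.67)): print("jar",plane(t,b,.106))
print("mill",plane(t,T(512,480),.09))
# dark glass of hob mask & pan contour: bright on dark in the side view
m=cv2.inRange(cv2.cvtColor(s["color"],cv2.COLOR_BGR2GRAY),100,255)
# lid ellipse from top
hsv=cv2.cvtColor(t["color"],cv2.COLOR_BGR2HSV); l=cv2.inRange(hsv,(0,0,130),(179,90,255))[255:315,365:425]
l=cv2.morphologyEx(l,cv2.MORPH_CLOSE,np.ones((5,5)))
c=max(cv2.findContours(l,0,1)[0],key=cv2.contourArea); e=cv2.fitEllipse(c); print("lid",e,plane(t,np.add(e[0],(365,255)),.008))
```

```text
grip (array([0.4475, 0.1868, 0.1754]), np.float64(0.004501908878384229))
tip (array([0.4859, 0.4059, 0.2191]), np.float64(0.0023231516137681416)) plane z .222 [0.4869 0.4058 0.22  ] [0.4842 0.4076 0.22  ]
posttop (array([0.6007, 0.4349, 0.2106]), np.float64(0.0019292691491287143))
saddle s [0.5069 0.4198 0.2   ] t [0.5047 0.4102 0.2   ]
base t [0.6068 0.4342 0.01  ] s [0.6056 0.4378 0.01  ]
knob (array([ 0.4787, -0.309 ,  0.0483]), np.float64(0.0007865001618486869)) [ 0.476  -0.3077  0.061 ] [ 0.4788 -0.3115  0.047 ]
handle [0.5409 0.1389 0.071 ]
handle [0.3638 0.2052 0.071 ]
handles s [0.5456 0.1534 0.071 ] [0.3634 0.205  0.071 ]
rim s extremes [array([0.5189, 0.2041, 0.086 ]), array([0.3781, 0.1625, 0.086 ]), array([0.4697, 0.1078, 0.086 ]), array([0.4299, 0.2496, 0.086 ])]
arch dir [0.4632 0.2208 0.13  ] [0.4365 0.1294 0.08  ]
jar [ 0.6388 -0.0028  0.106 ]
jar [ 0.5586 -0.0128  0.106 ]
jar [0.4737 0.0229 0.106 ]
mill [ 0.4042 -0.008   0.09  ]
lid ((27.012861251831055, 35.83290100097656), (43.24846649169922, 59.09375), 40.00988006591797) [ 0.4574 -0.3037  0.008 ]
```

Run:
```python
from h import *
s=capture("side");t=capture("top")
a=cv2.resize(s["color"][250:312,305:361],None,fx=9,fy=9,interpolation=cv2.INTER_CUBIC)
b=cv2.resize(t["color"][212:268,236:292],None,fx=5,fy=5,interpolation=cv2.INTER_CUBIC)
im=np.zeros((558,504+280,3),np.uint8); im[:,:504]=a; im[:280,504:]=b
cv2.imwrite("pics/z.png",im)
```

```text
(no output)
```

View pics/z.png

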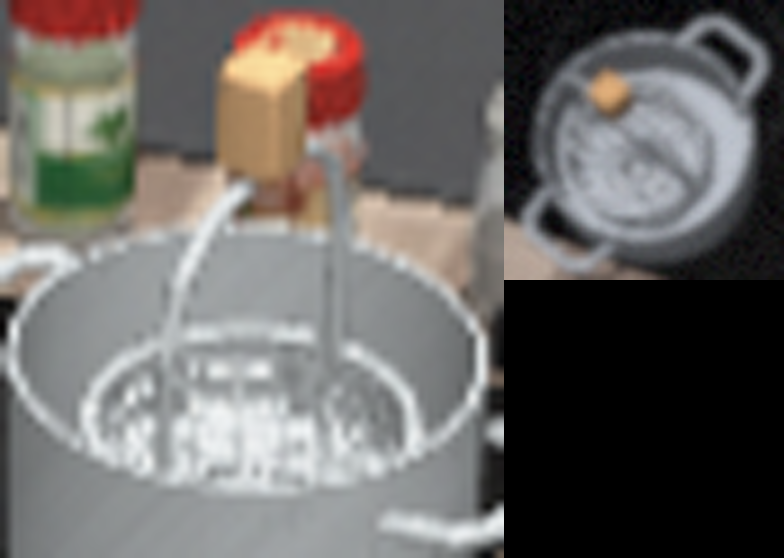

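Zoom: the grip's top corners are at (218,75), (272,85), (307,62) and (235,50). The far arch leg is at x≈330 with its foot at (325,355), and the near leg is at x≈165. The basket rim spans x 82–420.

Run:
```python
from h import *
np.set_printoptions(precision=4,suppress=True)
s=capture("side");t=capture("top")
Z=lambda x,y:((x+.5)/9-.5+305,(y+.5)/9-.5+250)
Y=lambda x,y:((x-504+.5)/5-.5+236,(y+.5)/5-.5+212)
c=np.array([plane(s,Z(*p),.193) for p in((218,75),(272,85),(307,62),(240,48))]); print(c,c.mean(0))
for i in range(4):
    d=c[(i+1)%4]-c[i]; print("edge",np.linalg.norm(d),np.degrees(np.arctan2(d[1],d[0]))%90)
print("top grip",plane(t,Y(609,92),.193))
print("side grip mid",plane(s,Z(262,122),.175))
print("far foot",plane(s,Z(325,355),.066),"rimfar",plane(s,Z(250,328),.066))
print("rim l,r",plane(s,Z(84,410),.066),plane(s,Z(418,425),.066))
for z in(.066,.09,.11): # vertical legs intersect line; 
    print(z,plane(s,Z(165,350+ (0)),z),plane(s,Z(329,280),z))
print("arch top view", plane(t,Y(555,62),.14),plane(t,Y(700,180),.1))
print("timer",plane(s,(281,398),.048),plane(t,(173,206),.048))
```

```text
[[0.4565 0.1986 0.193 ]
 [0.44   0.1992 0.193 ]
 [0.4338 0.1829 0.193 ]
 [0.4548 0.1811 0.193 ]] [0.4463 0.1905 0.193 ]
edge 0.01651132550244742 87.85034894526703
edge 0.017480304667729943 69.453532158093
edge 0.020996017353831952 85.1583524149671
edge 0.017604718417560353 84.41407340029093
top grip [0.4451 0.1827 0.193 ]
side grip mid [0.4448 0.1908 0.175 ]
far foot [0.4341 0.1431 0.066 ] rimfar [0.4607 0.1356 0.066 ]
rim l,r [0.4967 0.1962 0.066 ] [0.3971 0.1718 0.066 ]
0.066 [0.4826 0.1563 0.066 ] [0.4441 0.1002 0.066 ]
0.09 [0.4726 0.1916 0.09  ] [0.4353 0.1373 0.09  ]
0.11 [0.4642 0.221  0.11  ] [0.4279 0.1681 0.11  ]
arch top view [0.4646 0.2386 0.14  ] [0.433  0.1234 0.1   ]
timer [0.4536 0.5633 0.048 ] [0.4554 0.5394 0.048 ]
```

Emit:
{"op": "drive_tool", "data": {
  "series": [
    [0.35,0.29,0],
    [0.7,0.58,0],
    [0.94,0.78,0],
    [0.94,0.78,0]
  ],
  "fingers": 87
}}

```text
schema error: expected 4 numbers
```

Emit:
{"op": "drive_tool", "data": {
  "series": [
    [0.35,0.29,0,0],
    [0.7,0.58,0,0],
    [0.94,0.78,0,0],
    [0.94,0.78,0,0]
  ],
  "fingers": 87
}}

```text
time_s: 1.0
tcp_pos: [0.3098, 0.4448, 0.2929]
ee_rot: [[0.922, -0.388, 0.0], [-0.388, -0.922, 0.0], [-0.0, -0.0, -1.0]]
wrist_force: [1.2, 0.0, 0.2]
gripper_width: 0.997
```

Emit:
{"op": "drive_tool", "data": {
  "series": [
    [0.35,0.29,0,0],
    [0.7,0.58,0,0],
    [0.94,0.78,0,0],
    [0.94,0.78,0,0]
  ]
}}

```text
time_s: 1.5
tcp_pos: [0.3776, 0.3159, 0.2925]
ee_rot: [[0.922, -0.388, 0.0], [-0.388, -0.922, 0.0], [0.0, -0.001, -1.0]]
wrist_force: [0.3, 0.4, 0.4]
gripper_width: 0.998
```

Emit:
{"op": "drive_tool", "data": {
  "series": [
    [0.35,0.29,0,-0.03],
    [0.7,0.58,0,-0.067],
    [0.94,0.78,0,-0.067],
    [0.94,0.78,0,-0.067],
    [0.94,0.78,0,-0.067]
  ]
}}

```text
time_s: 2.12
tcp_pos: [0.445, 0.1882, 0.2922]
ee_rot: [[0.966, -0.258, 0.0], [-0.258, -0.966, 0.0], [0.0, -0.0, -1.0]]
wrist_force: [-0.2, 0.4, 0.4]
gripper_width: 0.999
```

Emit:
{"op": "drive_tool", "data": {
  "series": [
    [0,0,0.25,0],
    [0,0,0.48,0],
    [0,0,0.48,0],
    [0,0,0.48,0]
  ]
}}

```text
time_s: 2.62
tcp_pos: [0.4454, 0.1884, 0.2357]
ee_rot: [[0.966, -0.257, 0.002], [-0.257, -0.966, 0.001], [0.001, -0.001, -1.0]]
wrist_force: [-0.2, 0.4, 1.2]
gripper_width: 0.997
```

Run:
```python
from h import *
s=capture("side");crop(s,260,190,160,120,5,"s2.png")
```

```text
(no output)
```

View pics/s2.png

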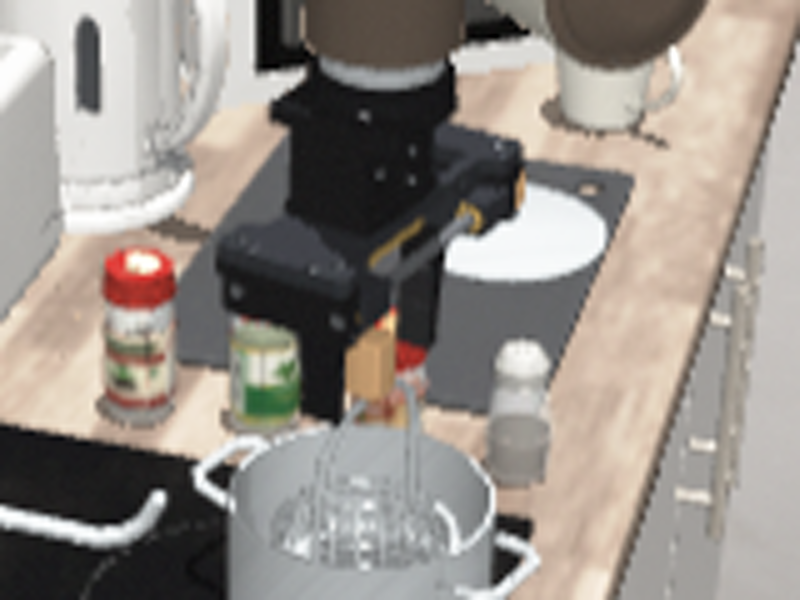

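The grip at (370,365) sits between the near fingertip (325,415) and the far one (~430,345), so I'm closing and lifting.

Emit:
{"op": "drive_tool", "data": {
  "series": [
    [0,0,0,0],
    [0,0,0,0],
    [0,0,0,0],
    [0,0,0,0],
    [0,0,0,0],
    [0,0,0,0],
    [0,0,0,0],
    [0,0,0,0]
  ],
  "fingers": 0
}}

```text
time_s: 3.68
tcp_pos: [0.4449, 0.187, 0.2346]
ee_rot: [[0.966, -0.259, -0.0], [-0.259, -0.966, -0.0], [-0.0, 0.0, -1.0]]
wrist_force: [-0.4, -1.0, -0.1]
gripper_width: 0.252
```

Emit:
{"op": "drive_tool", "data": {
  "series": [
    [0,0,-0.2,0],
    [0,0,-0.4,0],
    [0,0,-0.6,0],
    [0,0,-0.8,0],
    [0,0,-0.8,0]
  ]
}}

```text
time_s: 4.3
tcp_pos: [0.4452, 0.1875, 0.3316]
ee_rot: [[0.966, -0.259, 0.002], [-0.259, -0.966, 0.002], [0.002, -0.003, -1.0]]
wrist_force: [0.2, -0.4, -3.6]
gripper_width: 0.247
```

Run:
```python
from h import *
s=capture("side");crop(s,220,170,190,150,4,"s3.png")
```

```text
(no output)
```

View pics/s3.png

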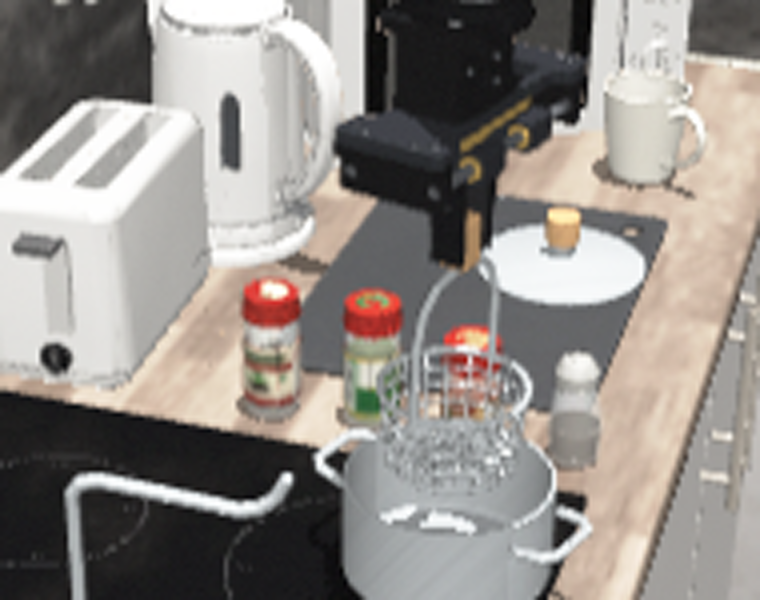

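The basket is up, out of the pan and square in the grip (about 21.7 mm opening). Next I carry it toward the hook.

Emit:
{"op": "drive_tool", "data": {
  "series": [
    [-0.06,-0.2,0,0],
    [-0.12,-0.42,0,0],
    [-0.18,-0.63,0,0],
    [-0.24,-0.835,0,0],
    [-0.24,-0.835,0,0]
  ]
}}

```text
time_s: 4.97
tcp_pos: [0.4429, 0.2934, 0.3297]
ee_rot: [[0.966, -0.257, -0.001], [-0.257, -0.966, -0.001], [-0.001, 0.001, -1.0]]
wrist_force: [-0.0, -0.5, -2.2]
gripper_width: 0.254
```

Emit:
{"op": "drive_tool", "data": {
  "series": [
    [-0.06,-0.2,0,-0.06],
    [-0.12,-0.42,0,-0.12],
    [-0.18,-0.63,0,-0.18],
    [-0.24,-0.835,0,-0.22],
    [-0.24,-0.835,0,-0.253],
    [-0.24,-0.835,0,-0.253],
    [-0.24,-0.835,0,-0.253]
  ]
}}

```text
time_s: 5.85
tcp_pos: [0.4411, 0.3952, 0.3305]
ee_rot: [[0.971, 0.24, -0.0], [0.24, -0.971, -0.0], [-0.0, 0.0, -1.0]]
wrist_force: [-0.2, 0.0, -2.1]
gripper_width: 0.25
```

Run:
```python
from h import *
print(telemetry.sense()["tcp_pos"],telemetry.sense()["ee_rot"])
s=capture("side");t=capture("top")
a=s["color"][150:350,230:390]; b=t["color"][130:290,130:290]
cv2.imwrite("pics/st4.png",np.hstack([cv2.resize(a,(480,600),interpolation=2),cv2.resize(b,(320,320),interpolation=2)] if 0 else [cv2.resize(a,(400,500),interpolation=2),cv2.resize(b,(400,400),interpolation=2)[:, :] if 0 else cv2.copyMakeBorder(cv2.resize(b,(400,400),interpolation=2),0,100,0,0,0)]))
```

```text
[0.44113454 0.39523537 0.33053593] [[ 9.70658509e-01  2.40462035e-01 -2.61146194e-04]
 [ 2.40461915e-01 -9.70658482e-01 -4.22097467e-04]
 [-3.54982184e-04  3.46916785e-04 -9.99999877e-01]]
```

View pics/st4.png

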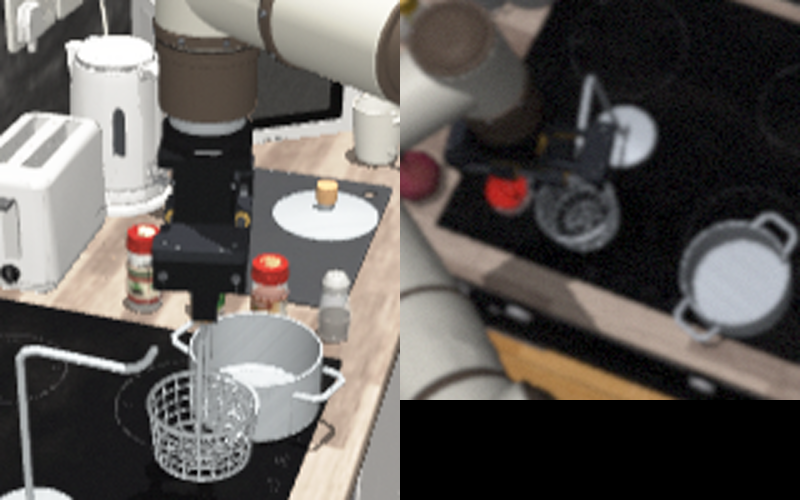

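The basket is plumb in front of the hook, with the hook tip at (152,352) and the arch legs at x≈205. I drive it along the bar.

Emit:
{"op": "drive_tool", "data": {
  "series": [
    [0.1,0,0,0],
    [0.2,0,0,0],
    [0.3,0,0,0],
    [0.4,0,0,0],
    [0.5,0,0,0],
    [0.6,0,0,0],
    [0.6,0,0,0],
    [0.6,0,0,0]
  ]
}}

```text
time_s: 6.95
tcp_pos: [0.5108, 0.4129, 0.3305]
ee_rot: [[0.97, 0.242, -0.001], [0.242, -0.97, -0.0], [-0.001, 0.0, -1.0]]
wrist_force: [-0.5, -0.2, -2.8]
gripper_width: 0.256
```

Run:
```python
from h import *
s=capture("side");t=capture("top")
a=s["color"][180:380,210:370]; b=t["color"][130:290,130:290]
cv2.imwrite("pics/st5.png",np.hstack([cv2.resize(a,(480,600),interpolation=2),cv2.copyMakeBorder(cv2.resize(b,(320,320),interpolation=2),0,280,0,0,0)]))
```

```text
(no output)
```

View pics/st5.png

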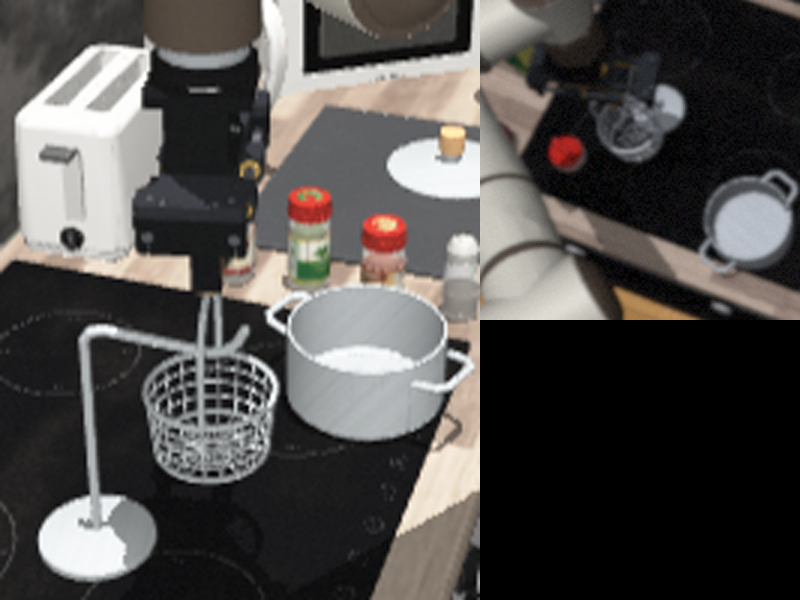

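The bar runs between the two arch legs (x≈202 in front, x≈217 behind) with the tip at (243,333) beyond them. Now I lower it.

Emit:
{"op": "drive_tool", "data": {
  "series": [
    [0,0,0.1,0],
    [0,0,0.2,0],
    [0,0,0.28,0],
    [0,0,0.33,0],
    [0,0,0.36,0],
    [0,0,0.36,0],
    [0,0,0.36,0]
  ]
}}

```text
time_s: 7.92
tcp_pos: [0.5112, 0.4131, 0.2879]
ee_rot: [[0.97, 0.242, 0.001], [0.242, -0.97, 0.001], [0.001, -0.0, -1.0]]
wrist_force: [0.4, -0.6, -3.2]
gripper_width: 0.251
```

Emit:
{"op": "drive_tool", "data": {
  "series": [
    [0,0,0.015,0],
    [0,0,0.03,0],
    [0,0,0.03,0],
    [0,0,0.03,0]
  ]
}}

```text
time_s: 8.43
tcp_pos: [0.511, 0.413, 0.2839]
ee_rot: [[0.97, 0.242, -0.0], [0.242, -0.97, -0.0], [-0.0, -0.0, -1.0]]
wrist_force: [-0.4, -1.1, -2.3]
gripper_width: 0.25
```

Emit:
{"op": "drive_tool", "data": {
  "series": [
    [0,0,0.01,0],
    [0,0,0.02,0],
    [0,0,0.02,0],
    [0,0,0.02,0]
  ]
}}

```text
time_s: 8.93
tcp_pos: [0.5111, 0.4131, 0.2832]
ee_rot: [[0.97, 0.242, 0.002], [0.242, -0.97, 0.001], [0.002, -0.001, -1.0]]
wrist_force: [-3.6, -1.5, 6.1]
gripper_width: 0.249
```

In contact on the hook (+8 N change), so I release.

Emit:
{"op": "drive_tool", "data": {
  "series": [
    [0,0,0,0],
    [0,0,0,0],
    [0,0,0,0],
    [0,0,0,0],
    [0,0,0,0],
    [0,0,0,0]
  ],
  "fingers": 60
}}

```text
time_s: 9.68
tcp_pos: [0.511, 0.413, 0.2814]
ee_rot: [[0.97, 0.242, -0.0], [0.242, -0.97, -0.0], [-0.0, 0.0, -1.0]]
wrist_force: [0.0, -0.1, -0.1]
gripper_width: 0.686
```

Emit:
{"op": "drive_tool", "data": {
  "series": [
    [0,0,-0.15,0],
    [0,0,-0.35,0],
    [0,0,-0.6,0],
    [0,0,-0.9,0],
    [0,0,-1,0],
    [0,0,-1,0]
  ]
}}

```text
time_s: 10.42
tcp_pos: [0.5109, 0.4131, 0.4016]
ee_rot: [[0.97, 0.242, 0.0], [0.242, -0.97, 0.001], [0.0, -0.001, -1.0]]
wrist_force: [-1.3, -0.4, -0.7]
gripper_width: 0.689
```

Run:
```python
from h import *
s=capture("side");t=capture("top")
a=s["color"][180:380,210:370]; b=t["color"][130:290,130:290]
cv2.imwrite("pics/st6.png",np.hstack([cv2.resize(a,(480,600),interpolation=2),cv2.copyMakeBorder(cv2.resize(b,(320,320),interpolation=2),0,280,0,0,0)]))
```

```text
(no output)
```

View pics/st6.png

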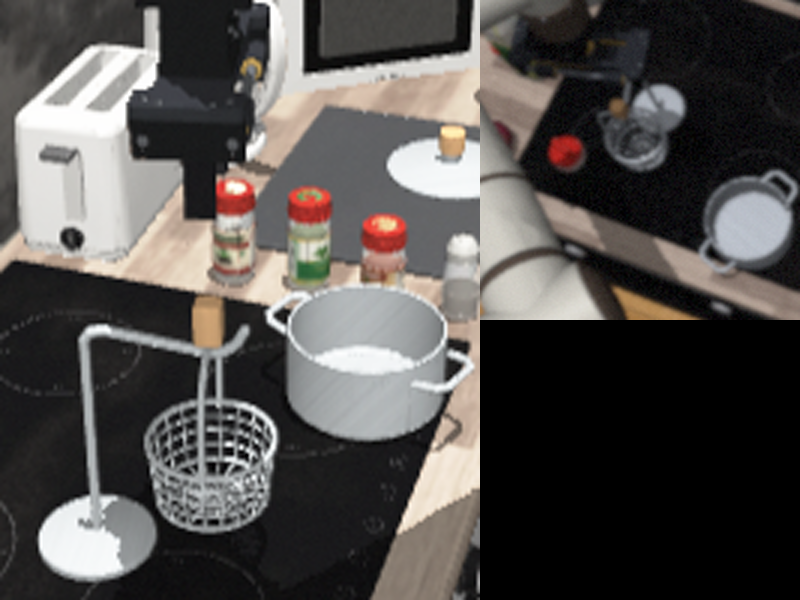

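The basket hangs upright from the hook, let go, with its arch at (209,348) at the lowest part of the bar. Next: fit the pan rim and lid edge by casting edge pixels onto their planes.

```bash
cat > m.py <<'E'
from h import *
from scipy.optimize import least_squares
np.set_printoptions(precision=4,suppress=True)
def circ(c,z,c0,R,tol=.012):
    e=cv2.Canny(cv2.cvtColor(c["color"],cv2.COLOR_BGR2GRAY),40,110)
    v,u=np.nonzero(e); P=np.array([plane(c,p,z)[:2] for p in zip(u,v)]); x=np.array(c0)
    for tl in(tol,tol/2,tol/3):
        d=np.linalg.norm(P-x,axis=1)-R; Q=P[abs(d)<tl]
        x=least_squares(lambda q:np.linalg.norm(Q-q,axis=1)-R,x,loss="soft_l1",f_scale=.001).x
    d=np.linalg.norm(Q-x,axis=1)-R
    return x,len(Q),np.std(d)
if __name__=="__main__":
    s=capture("side");t=capture("top")
    for n,c in(("side",s),("top",t)):
        for R in(.071,.074): print(n,"pan",R,circ(c,.086,(.450,.180),R))
        print(n,"lid",circ(c,.009,(.478,-.309),.078))
    def wood(c,box): 
        b=max(blobs(c,(8,90,120),(22,255,255),box),key=lambda b:b[1][4]); print(b); return b[0]
    print("knob",tri(t,wood(t,(380,268,35,30)),s,wood(s,(345,210,30,30))))
    print("grip",tri(t,wood(t,(190,170,25,25)),s,wood(s,(265,270,30,30))))
E
python3 m.py
```

```text
side pan 0.071 (array([0.4502, 0.1815]), 127, np.float64(0.0020631608498593314))
side pan 0.074 (array([0.4509, 0.1778]), 127, np.float64(0.0020658319529895408))
side lid (array([ 0.4793, -0.311 ]), 84, np.float64(0.0018658814877257407))
top pan 0.071 (array([0.4491, 0.1713]), 118, np.float64(0.0017742629094281916))
top pan 0.074 (array([0.4515, 0.1768]), 138, np.float64(0.0015841358901760398))
top lid (array([ 0.4798, -0.3089]), 162, np.float64(0.001314748411260229))
(array([397.3333, 283.451 ]), array([14, 12,  8,  8, 51], dtype=int32))
(array([360.4   , 227.5556]), array([12, 14,  8,  8, 45], dtype=int32))
knob (array([ 0.4795, -0.3096,  0.0421]), np.float64(0.002320279955360311))
(array([198.1, 182.6]), array([ 7, 11,  4,  4, 10], dtype=int32))
(array([278.7107, 286.6352]), array([  9,   8,  10,  18, 159], dtype=int32))
grip (array([0.5141, 0.4159, 0.2266]), np.float64(0.004614316896804091))
```

Pan centre ≈ (0.451, 0.178), lid ≈ (0.4795, −0.310). The two views agree to about 2 mm, and the hung grip is within a few mm of the expected spot. Moving to the lid at height.

Emit:
{"op": "drive_tool", "data": {
  "series": [
    [-0.1,0.32,0,0],
    [-0.2,0.65,0,0],
    [-0.286,0.963,0,0]
  ],
  "fingers": 87
}}

```text
time_s: 11.0
tcp_pos: [0.5053, 0.2912, 0.4003]
ee_rot: [[0.97, 0.242, -0.002], [0.242, -0.97, -0.001], [-0.002, 0.001, -1.0]]
wrist_force: [-0.0, -0.3, 0.1]
gripper_width: 0.935
```

Emit:
{"op": "drive_tool", "data": {
  "series": [
    [-0.1,0.32,0,0],
    [-0.2,0.65,0,0],
    [-0.286,0.963,0,0]
  ]
}}

```text
time_s: 11.38
tcp_pos: [0.4998, 0.1707, 0.4005]
ee_rot: [[0.97, 0.242, -0.002], [0.242, -0.97, -0.001], [-0.002, 0.001, -1.0]]
wrist_force: [0.8, 0.0, 0.1]
gripper_width: 0.998
```

Emit:
{"op": "drive_tool", "data": {
  "series": [
    [-0.1,0.32,0,0],
    [-0.2,0.65,0,0],
    [-0.286,0.963,0,0]
  ]
}}

```text
time_s: 11.75
tcp_pos: [0.4944, 0.0503, 0.4006]
ee_rot: [[0.97, 0.242, -0.002], [0.242, -0.97, -0.001], [-0.002, 0.0, -1.0]]
wrist_force: [0.3, 0.6, 0.8]
gripper_width: 1.003
```

Emit:
{"op": "drive_tool", "data": {
  "series": [
    [-0.1,0.32,0,0],
    [-0.2,0.65,0,0],
    [-0.286,0.963,0,0]
  ]
}}

```text
time_s: 12.12
tcp_pos: [0.489, -0.07, 0.4006]
ee_rot: [[0.97, 0.242, -0.002], [0.242, -0.97, -0.0], [-0.002, -0.0, -1.0]]
wrist_force: [1.5, -0.3, 0.2]
gripper_width: 0.998
```

Emit:
{"op": "drive_tool", "data": {
  "series": [
    [-0.1,0.32,0,0],
    [-0.2,0.65,0,0],
    [-0.286,0.963,0,0]
  ]
}}

```text
time_s: 12.5
tcp_pos: [0.4837, -0.1905, 0.4005]
ee_rot: [[0.97, 0.242, -0.002], [0.242, -0.97, 0.0], [-0.002, -0.001, -1.0]]
wrist_force: [-0.1, 0.4, 0.3]
gripper_width: 1.003
```

Emit:
{"op": "drive_tool", "data": {
  "series": [
    [-0.1,0.32,0,0],
    [-0.2,0.65,0,0],
    [-0.286,0.963,0,0],
    [-0.286,0.963,0,0],
    [-0.286,0.963,0,0],
    [-0.286,0.963,0,0]
  ]
}}

```text
time_s: 13.25
tcp_pos: [0.4789, -0.3087, 0.4014]
ee_rot: [[0.97, 0.243, -0.0], [0.243, -0.97, 0.0], [-0.0, -0.0, -1.0]]
wrist_force: [0.1, 0.5, -0.1]
gripper_width: 0.996
```

Emit:
{"op": "drive_tool", "data": {
  "series": [
    [0,0,0.35,0],
    [0,0,0.7,0],
    [0,0,1,0]
  ]
}}

```text
time_s: 13.62
tcp_pos: [0.4787, -0.3083, 0.2803]
ee_rot: [[0.97, 0.243, 0.0], [0.243, -0.97, 0.0], [0.0, -0.0, -1.0]]
wrist_force: [0.2, -0.4, -0.2]
gripper_width: 0.997
```

Emit:
{"op": "drive_tool", "data": {
  "series": [
    [0,0,0.35,0],
    [0,0,0.7,0],
    [0,0,1,0],
    [0,0,1,0]
  ]
}}

```text
time_s: 14.12
tcp_pos: [0.4776, -0.3082, 0.1592]
ee_rot: [[0.97, 0.243, -0.006], [0.243, -0.97, 0.002], [-0.005, -0.004, -1.0]]
wrist_force: [1.2, -0.2, 0.6]
gripper_width: 0.998
```

Emit:
{"op": "drive_tool", "data": {
  "series": [
    [0,0,0.15,0],
    [0,0,0.3,0],
    [0,0,0.4,0],
    [0,0,0.49,0],
    [0,0,0.49,0],
    [0,0,0.49,0]
  ]
}}

```text
time_s: 14.88
tcp_pos: [0.4793, -0.3097, 0.1032]
ee_rot: [[0.97, 0.242, 0.001], [0.242, -0.97, -0.001], [0.001, 0.001, -1.0]]
wrist_force: [0.3, 0.1, -0.0]
gripper_width: 1.001
```

Run:
```python
from h import *
print(telemetry.sense()["tcp_pos"])
s=capture("side");t=capture("top")
a=s["color"][170:290,290:450]; b=t["color"][230:330,340:480]
cv2.imwrite("pics/st7.png",np.vstack([cv2.resize(a,(400,300),interpolation=2),cv2.resize(b,(400,286),interpolation=2)]))
```

```text
[ 0.47925807 -0.30973125  0.10323534]
```

View pics/st7.png

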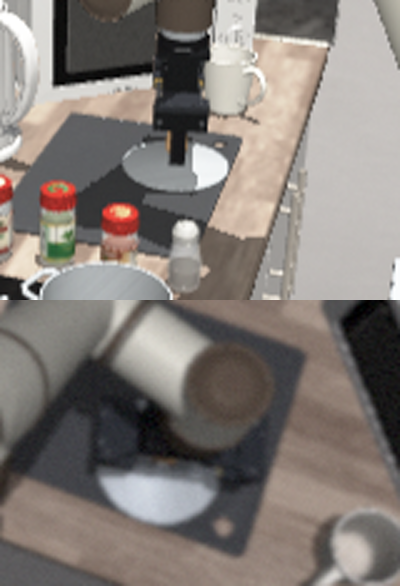

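The finger hides the knob at the lid's centre, and everything is clear of the mug. I close and lift.

Emit:
{"op": "drive_tool", "data": {
  "series": [
    [0,0,0.01,0],
    [0,0,0.01,0],
    [0,0,0.01,0],
    [0,0,0.01,0],
    [0,0,0.01,0],
    [0,0,0.01,0],
    [0,0,0.01,0],
    [0,0,0.01,0]
  ],
  "fingers": 0
}}

```text
time_s: 15.98
tcp_pos: [0.4786, -0.3093, 0.1014]
ee_rot: [[0.97, 0.242, -0.001], [0.242, -0.97, 0.0], [-0.0, -0.001, -1.0]]
wrist_force: [-0.8, 1.3, 0.8]
gripper_width: 0.365
```

Emit:
{"op": "drive_tool", "data": {
  "series": [
    [0,0,-0.1,0],
    [0,0,-0.25,0],
    [0,0,-0.45,0],
    [0,0,-0.7,0],
    [0,0,-0.95,0],
    [0,0,-1,0],
    [0,0,-1,0]
  ]
}}

```text
time_s: 16.85
tcp_pos: [0.4784, -0.3094, 0.221]
ee_rot: [[0.97, 0.241, -0.0], [0.241, -0.97, 0.001], [-0.0, -0.001, -1.0]]
wrist_force: [-1.0, 0.4, -3.0]
gripper_width: 0.359
```

Emit:
{"op": "drive_tool", "data": {
  "series": [
    [0,0,-0.2,0],
    [0,0,-0.4,0],
    [0,0,-0.4,0],
    [0,0,-0.4,0]
  ]
}}

```text
time_s: 17.35
tcp_pos: [0.478, -0.3091, 0.2672]
ee_rot: [[0.97, 0.241, -0.003], [0.241, -0.97, 0.002], [-0.003, -0.003, -1.0]]
wrist_force: [-0.6, -0.4, -3.1]
gripper_width: 0.361
```

The lid is held (31.4 mm on the 32 mm knob, −3 N), with its underside at ≈0.174. I carry it over the jars.

Emit:
{"op": "drive_tool", "data": {
  "series": [
    [0.03,-0.15,0,0],
    [0.07,-0.36,0,0],
    [0.11,-0.58,0,0],
    [0.151,-0.8,0,0]
  ]
}}

```text
time_s: 17.85
tcp_pos: [0.4724, -0.2103, 0.2683]
ee_rot: [[0.97, 0.242, -0.002], [0.242, -0.97, 0.001], [-0.002, -0.001, -1.0]]
wrist_force: [-0.2, 0.6, -3.0]
gripper_width: 0.362
```

Emit:
{"op": "drive_tool", "data": {
  "series": [
    [0.04,-0.2,0,0],
    [0.075,-0.4,0,0],
    [0.11,-0.6,0,0],
    [0.151,-0.8,0,0]
  ]
}}

```text
time_s: 18.35
tcp_pos: [0.4665, -0.113, 0.2685]
ee_rot: [[0.97, 0.242, -0.002], [0.242, -0.97, 0.0], [-0.002, -0.001, -1.0]]
wrist_force: [0.4, 0.3, -2.4]
gripper_width: 0.361
```

Emit:
{"op": "drive_tool", "data": {
  "series": [
    [0.04,-0.2,0,0],
    [0.075,-0.4,0,0],
    [0.11,-0.6,0,0],
    [0.151,-0.8,0,0]
  ]
}}

```text
time_s: 18.85
tcp_pos: [0.4608, -0.0157, 0.2685]
ee_rot: [[0.97, 0.242, -0.002], [0.242, -0.97, -0.0], [-0.002, -0.0, -1.0]]
wrist_force: [0.6, 0.7, -3.3]
gripper_width: 0.357
```

Emit:
{"op": "drive_tool", "data": {
  "series": [
    [0.04,-0.2,0,0],
    [0.075,-0.4,0,0],
    [0.11,-0.6,0,0],
    [0.151,-0.8,0,0]
  ]
}}

```text
time_s: 19.35
tcp_pos: [0.4551, 0.0816, 0.2685]
ee_rot: [[0.97, 0.242, -0.002], [0.242, -0.97, -0.0], [-0.002, -0.0, -1.0]]
wrist_force: [0.0, -1.1, -2.4]
gripper_width: 0.359
```

Emit:
{"op": "drive_tool", "data": {
  "series": [
    [0.04,-0.2,0,0],
    [0.075,-0.4,0,0],
    [0.11,-0.6,0,0],
    [0.151,-0.8,0,0],
    [0.151,-0.8,0,0],
    [0.151,-0.8,0,0],
    [0.151,-0.8,0,0]
  ]
}}

```text
time_s: 20.23
tcp_pos: [0.4503, 0.1775, 0.2692]
ee_rot: [[0.97, 0.241, -0.001], [0.241, -0.97, -0.0], [-0.001, 0.0, -1.0]]
wrist_force: [0.2, -1.0, -3.2]
gripper_width: 0.361
```

Run:
```python
from m import *
q=telemetry.sense(); print(q["tcp_pos"],q["ee_rot"])
s=capture("side");t=capture("top"); p=q["tcp_pos"]; z=p[2]-.0934
print("expected lid z",z)
for n,c in(("side",s),("top",t)): print(n,"lid",circ(c,z+.001,p[:2],.078))
a=s["color"][190:350,240:410]; b=t["color"][150:310,190:360]
cv2.imwrite("pics/st8.png",np.vstack([cv2.resize(a,(320,300),interpolation=2),cv2.resize(b,(320,300),interpolation=2)]))
```

```text
[0.4503 0.1775 0.2692] [[ 0.9705  0.2412 -0.0006]
 [ 0.2412 -0.9705 -0.0004]
 [-0.0007  0.0002 -1.    ]]
expected lid z 0.1757913395867285
side lid (array([0.4512, 0.1736]), 95, np.float64(0.0018220038053015986))
top lid (array([0.4514, 0.1775]), 107, np.float64(0.0016759763664125275))
```

View pics/st8.png

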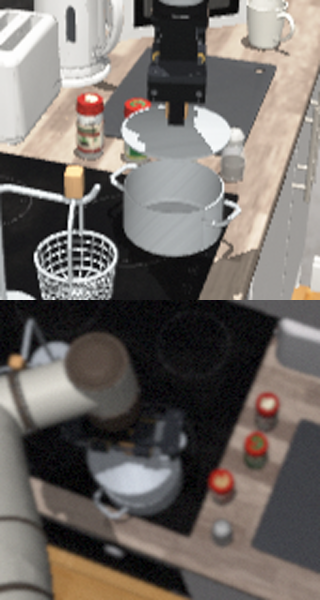

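The lid is level above the pan and within about 2 mm of its centre. The jars stand as before and the basket still hangs. I descend to about 17 mm above the rim.

Emit:
{"op": "drive_tool", "data": {
  "series": [
    [0,0,0.12,0],
    [0,0,0.24,0],
    [0,0,0.36,0],
    [0,0,0.46,0],
    [0,0,0.54,0],
    [0,0,0.6,0],
    [0,0,0.6,0],
    [0,0,0.6,0],
    [0,0,0.6,0]
  ]
}}

```text
time_s: 21.45
tcp_pos: [0.4509, 0.1782, 0.1979]
ee_rot: [[0.97, 0.242, 0.001], [0.242, -0.97, 0.001], [0.001, -0.0, -1.0]]
wrist_force: [0.6, 0.5, -2.5]
gripper_width: 0.357
```

Run:
```python
from m import *
q=telemetry.sense(); p=q["tcp_pos"]; print(p,q["ee_rot"][2],q["gripper_width"],q["wrist_force"],np.abs(q["joint_velocities"]).max())
s=capture("side");t=capture("top"); z=p[2]-.0934
print("lid z",z)
for n,c in(("side",s),("top",t)): print(n,"lid",circ(c,z+.001,p[:2],.078))
a=s["color"][200:350,230:410]
cv2.imwrite("pics/s9.png",cv2.resize(a,None,fx=4,fy=4,interpolation=2))
```

```text
[0.4509 0.1782 0.1979] [ 0.001  -0.0004 -1.    ] 0.3574944680100436 [ 0.551   0.5149 -2.487 ] 0.10933714399355819
lid z 0.10451807672556639
side lid (array([0.45  , 0.1792]), 102, np.float64(0.0021704289359496098))
top lid (array([0.4511, 0.1775]), 102, np.float64(0.0017938019056145042))
```

Run:
```python
from m import *
s=capture("side")
print([b for b in blobs(s,(8,90,120),(22,255,255),(265,270,30,30))])
print("jars",[b[0] for b in blobs(s,(0,150,90),(7,255,255),(270,225,90,50))])
print(order.finish_job())
```

```text
[(array([278.6641, 287.7405]), array([  9,   8,  11,  18, 131], dtype=int32))]
jars [array([287.0196, 246.2451]), array([312.4286, 248.5446])]
the job is handed in; nothing more can be done
None
```

I hung the basket by its arch on the hook and let it go. I then lifted the lid by its knob, carried it over the jars and stopped with it over the pan. The job was handed in at about 21.6 s with the lid still in the gripper; `finish_job` reports no verdict.

Last checks:
- **Lid height and tilt:** from the gripper position, the underside is about 18 mm above the rim and the tool is level within 0.1°. The −2.5 N wrist force roughly matches the lid's weight, so there was no sign of it touching the pan.
- **Lid centring:** it is within about 2 mm of the pan centre in both camera views. The pan centre itself is only known to a few mm: one of the four circle fits, the top view fitted to the inner rim, put it about 7 mm off in y.
- **Basket:** after release its grip measured within about 4 mm of the place expected over the saddle. At hand-in the grip was still at the same pixel, within about 1 px.
- **Jars:** caps a and b are within 0.3 px of where they started. Jar c and the shaker were hidden from the final numeric check, but were seen standing in place in the last picture, with the lid already over the pan.
- **Not checked:** the final close-up could not be viewed because the 12-picture limit was reached, so the end pose rests on these numbers. The pan's position was not measured again at the end.

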